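# Push a filter cartridge past a sprung dust flap and seat it by feel

## Robot

A 6-joint arm with a two-finger parallel gripper is mounted at the origin on a cart in front of the work surface, level with it; the furniture and walls round the work are solid. World frame = base frame: x ahead of the robot, y to its left, z up, the work surface at z = 0. Lengths are in m, angles in degrees, forces in N, time in s.
With the tool pointing down it reaches from about 0.3 to 0.875 m from the base axis. Payload 6.4 kg.
Tool frame: the origin (TCP) lies midway between the tips of the shut fingers; the grasp point (between the pads) lies 19 mm behind it (env.grasp_offset is the distance from the TCP to the grasp point, in m); z points along the fingers, y is the line along which they close (so a half turn about z gives the same grasp; the last joint's range is limited). The gripper opens to 88 mm and grips with 3 to 60 N. Pads are 18 mm wide; open, the fingers measure 123 mm over their backs; the gripper's body (75 mm by 187 mm) begins 45 mm behind the grasp point.
Start: joints at [58.138, 10.359, 92.074, -0, 77.567, -11.82], TCP at [0.197, 0.54, 0.204] pointing down, gripper open.
Joint ranges: [-171.53, 171.53], [-51.25, 118.39], [17.06, 147.69], [-65.23, 245.23], [0, 150.52], [-178.68, 178.68]. Speed limits (degrees/s): [147.25, 147.25, 172.46, 180, 180, 180].

## Interface

Orientations are given as a 3x3 rotation matrix whose columns are the frame's x, y, z axes.
In Python, from rig import env gives the robot as it stands. The module is installed in compiled form; this text tells all that it offers.
- The arm moves only by the shell command python3 -m pendant 'ROWS' [OPENING] [FORCE]. ROWS is JSON, a list of rows, each a list of 4 numbers: the shift along the world's x, y, z in cm, then the turn about the world's z in degrees. In form: [[x, y, z, turn], ...]. A call has 1 to 12 rows; each row is the pose to reach, as a shift and turn from the pose commanded when the call began; what a row does not reach only later rows make up. A row lasts 1/12 s, in which the tool goes at most 41.7 mm and 7.16 degrees, less where a joint would pass 70% of its speed; a pose out of reach is approached as far as the arm can. A call with a gripper value outside its range is refused whole. OPENING is the opening in per cent of the stroke, from 0 (shut) to 100 (fully open), set as the call begins (- or left out, the last holds). The fingers move at their own pace and stop on an object; FORCE is the grip in N (left out, the last holds). Time passes only in rows, so rows that repeat a pose let the fingers close. It gives the time, the measured TCP pose, the force, the opening and the grip force at its end, in the units of the state.
- env.observe(): the state, without advancing time (a new reading comes with each control period).
- env.read_camera(name): name is "scene" or "top" or "wrist"; returns the picture (420x560x3 uint8, red, green, blue); there is no depth.
- env.camera_info(name): a dict with "K" (3x3 intrinsics, pixels), "xyz" and "attitude" of the camera in the world. Camera axes: x right, y up, looking along -z (the intrinsics and any distortion apply to the point x, -y, -z); pixel columns grow to the right and rows downward; lengths in m; the calibration is good to about 2 mm. The wrist camera is an equidistant fisheye: a pixel r from the principal point sees the ray r / f radians off the axis. A picture is of the moment at which its call begins: read the wrist's pose just before it. camera_info takes no time and is no camera call; for the wrist camera it gives the pose at the moment of the call.
- env.hand_in(): hands the job in; it is judged then, once.
The state is a dict: "time_s": time; "qpos": joint angles; "qd": joint speeds; "joint_torque": joint torques, N m; "tcp_pos": TCP position; "orientation": TCP orientation; "ft_force": force on the tool from outside, world axes, zero at the start; "torque": the same for the moment, N m; "gripper_width": finger opening in m; "grip_force": force on a finger pad.
Only numpy, scipy, OpenCV 4.12 (cv2) and the standard library are available. Lean on these libraries where they do the work, as an engineer would, in place of code of your own. Each camera call takes 0.05 s, during which the arm holds its last target. There are 200 camera calls.

## Task

Pick up the filter cartridge, use its foot to push the sprung flap of the filter housing down and out of the way, and slide the cartridge in past the flap, upright, until it sits on the stop inside. How deep the stop lies is not known beforehand and must be felt: press gently, and leave the cartridge standing fully home. Leave the loose coupler and spanner where they are.

Things in the scene. Friction and masses are not known exactly. Their poses are not given: they have to be found in the camera images.
- cartridge_center (a point): Filter cartridge, 124 mm high, standing upright. This point is on its upright axis, half-way up: 62 mm above the foot, 62 mm below the top; the middle of the grip head is 40 mm above it. z points up. It may go into the housing either way round (a half turn about z is the same).
- cartridge: The same loose cartridge, 0.1 to 0.21 kg; origin at the centre of its foot. Grey pleated body 34 mm (its x) by 56 mm (its y), 80 mm high, whose lowest 20 mm taper along x from 34 to a flat foot 18 by 52 mm; on top a black grip head 26 mm (x) by 46 mm (y), 44 mm high.
- rim (a point): At the height of the housing's top plate (104 mm above the bench), at the centre of the room left for the cartridge when the flap hangs open: 39 mm along x by 61 mm along y, i.e. 2.5 mm of play a side; 3 mm chamfer round the mouth. z up; the cartridge's x goes along this x. The flap's hinge runs along y on the +x side, 25 mm from this point, under the top plate.
- housing: Grey filter housing fixed to the bench, 96 x 112 mm on a 126 x 136 mm foot plate; origin under point rim. A fixed, hard, level stop lies 56 to 72 mm below the rim, at an unknown height each time. The open flap clamps the cartridge, so it does not drop by itself: pushing it in takes 2 to 8 N, and the stop is felt as a steep rise above that. Do not load the housing with over 40 N.
- flap (a joint): Angle of the sprung steel flap (43 mm long, 3 mm thick, hinge 9.5 mm below the rim) in the housing's mouth: 0 shut and level, grows as it is pushed down into the well, 1.57 hanging straight down, its tip then 53 mm below the rim, above the stop. The spring returns it to 0; pushing its tip takes 1 N when shut, 4 N when open. About 1.3 with the cartridge in.
- coupler: Loose pipe coupler, a brown steel ring 40 mm across and 32 mm high, a bystander at the back between the work places; origin at its underside.
- spanner: Loose small combination spanner, 136 mm long, a bystander lying flat at the front edge; origin at its underside.
Not all that is in view belongs to the job. What is shaped like the cartridge but purple is not meant.

How it is judged:
By the outcome, as a careful person would: the job done as asked, in the order asked, and still so for the second after the job is handed in, with the robot touching nothing.
It also fails if it takes over 64 s, if anything falls off the work surface, if the arm or the gripper's body presses on something with over 40 N, if the wrist force passes 120 N, or if a joint passes its speed limit or range.

## Working session

There is one attempt and no reset: what is moved stays moved. The work goes in short steps, Python scripts to look and compute and a shell command to move; the robot and the scene stay as the last step left them, time stands still between calls to the robot, and variables do not carry over. Pictures are saved under pics/ and viewed, at most 10 in all, crops included, and the job is handed in when it is done.

```bash
mkdir -p pics; cat > h.py <<'E'
import numpy as np, cv2
from rig import env
def snap(name,fn=None):
    info=env.camera_info(name); im=np.array(env.read_camera(name))
    if fn: cv2.imwrite('pics/'+fn,im[:,:,::-1])
    return info,im
def ray(info,u,v,fish=False):
    K=np.array(info['K']);x=(u-K[0,2])/K[0,0];y=(v-K[1,2])/K[1,1]
    if fish:
        r=np.hypot(x,y)+1e-12;d=np.array([x/r*np.sin(r),y/r*np.sin(r),np.cos(r)])
    else: d=np.array([x,y,1.])
    d=np.array([d[0],-d[1],-d[2]])
    return np.array(info['xyz']),np.array(info['attitude'])@(d/np.linalg.norm(d))
def onplane(info,u,v,z,fish=False):
    o,d=ray(info,u,v,fish);return o+d*(z-o[2])/d[2]
def proj(info,P):
    p=np.array(info['attitude']).T@(np.array(P)-info['xyz']);K=np.array(info['K'])
    return K[0,0]*p[0]/-p[2]+K[0,2],K[1,1]*-p[1]/-p[2]+K[1,2]
E
python3 - <<'E'
from h import *
np.set_printoptions(precision=4,suppress=True)
a,i=snap('scene');b,j=snap('top')
np.savez('s0.npz',i=i,j=j)
cv2.imwrite('pics/scene0.png',i[:,:,::-1]);cv2.imwrite('pics/top0.png',j[:,:,::-1])
print(a,b,env.grasp_offset,env.observe()['ft_force'],env.observe()['orientation'])
E
```

```text
{'K': array([[435.6307,   0.    , 271.5341],
       [  0.    , 435.6307, 213.1287],
       [  0.    ,   0.    ,   1.    ]]), 'xyz': array([ 0.0963, -0.6261,  0.4909]), 'attitude': array([[ 0.7826,  0.2839, -0.5541],
       [-0.6224,  0.3751, -0.6869],
       [ 0.0128,  0.8824,  0.4703]])} {'K': array([[421.5931,   0.    , 273.7889],
       [  0.    , 421.5931, 212.0713],
       [  0.    ,   0.    ,   1.    ]]), 'xyz': array([ 0.4533, -0.0394,  0.942 ]), 'attitude': array([[-0.0126,  0.991 , -0.1329],
       [-0.9999, -0.0133, -0.0047],
       [-0.0065,  0.1328,  0.9911]])} 0.0187 [0.6615 0.3619 0.014 ] [[-0.9395  0.3427 -0.0008]
 [ 0.3427  0.9395 -0.0013]
 [ 0.0003 -0.0015 -1.    ]]
```

View pics/scene0.png

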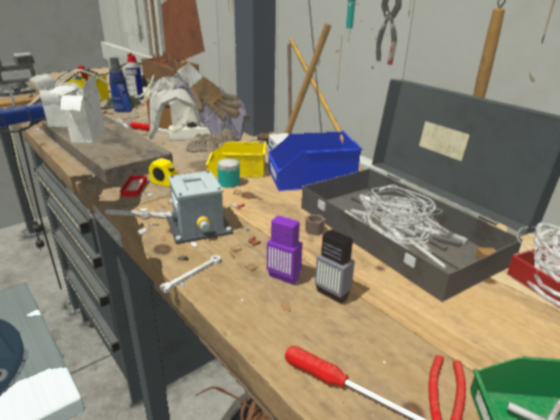

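View pics/top0.png

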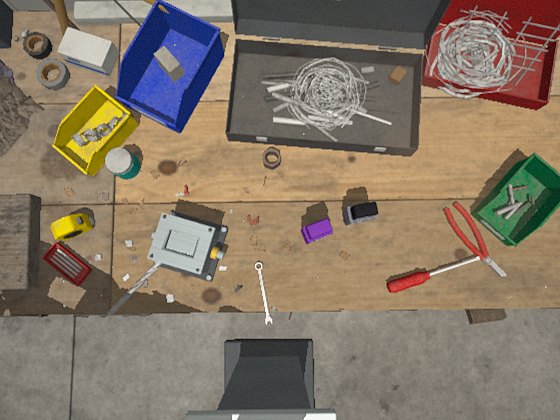

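The scene shows purple decoy (scene 284,250; top 317,230) and grey/black cartridge (scene 335,265; top 362,211). The housing is at top (185,247), coupler (272,157), spanner (262,290). I choose the grey one with the black head and check it in a crop.

```bash
python3 - <<'E'
from h import *
np.set_printoptions(precision=4,suppress=True)
d=np.load('s0.npz');j=d['j'][:,:,::-1];i=d['i'][:,:,::-1]
a=cv2.resize(j[195:300,135:250],None,fx=3.4,fy=3.4,interpolation=cv2.INTER_CUBIC)
b=cv2.resize(j[190:250,295:390],None,fx=4,fy=4,interpolation=cv2.INTER_CUBIC)
c=np.zeros((600,800,3),np.uint8);c[:a.shape[0],:a.shape[1]]=a;c[:b.shape[0],400:400+b.shape[1]]=b
e=cv2.resize(i[165:245,160:235],None,fx=3,fy=3,interpolation=cv2.INTER_CUBIC);c[360:600,:225]=e
e=cv2.resize(i[210:310,260:360],None,fx=3,fy=3,interpolation=cv2.INTER_CUBIC);c[300:600,450:750]=e
cv2.imwrite('pics/crop.png',c)
inf=env.camera_info('top')
# dark head mask
roi=d['j'][190:250,335:390];m=(roi.max(2)<50).astype(np.uint8)
n,l,s,ce=cv2.connectedComponentsWithStats(m);k=1+s[1:,4].argmax();print(s[k],ce[k]+[335,190])
pts=np.argwhere(l==k)[:,::-1]+[335,190];r=cv2.minAreaRect(pts.astype(np.float32));print(r)
bp=cv2.boxPoints(r);w=np.array([onplane(inf,*p,.124) for p in bp]);print(w,w.mean(0))
E
```

```text
[ 16  12  27  18 323] [363.5789 209.7245]
((363.57080078125, 209.6974334716797), (13.665611267089844, 25.89517593383789), 76.60750579833984)
[[ 0.5729 -0.1837  0.124 ]
 [ 0.5842 -0.2335  0.124 ]
 [ 0.5578 -0.2385  0.124 ]
 [ 0.5466 -0.189   0.124 ]] [ 0.5654 -0.2112  0.124 ]
```

View pics/crop.png

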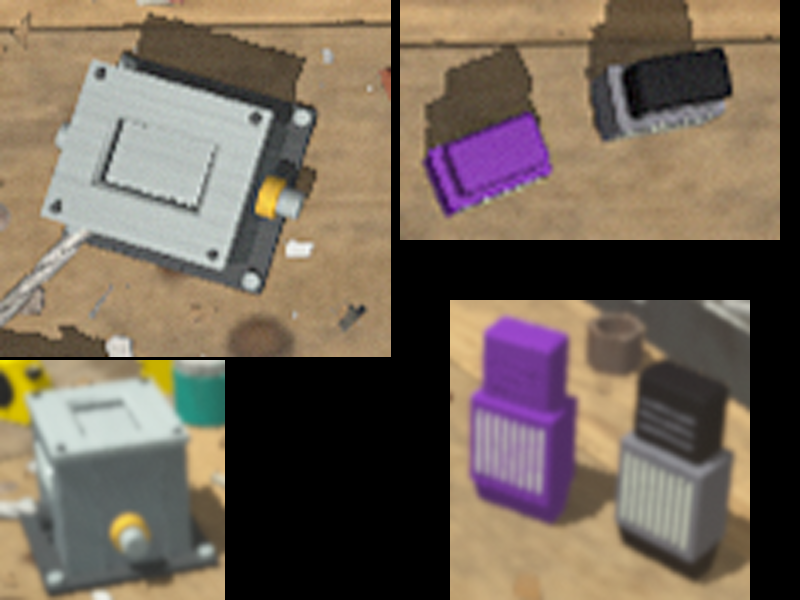

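The crop confirms it: grey pleated body and black head, top (363,210), with the purple one separate. The housing mouth has corners near top-image (171,230), (199,238), (194,257), (164,249). Now a wrist look at the housing on the way to the cartridge.

```bash
python3 - <<'E'
from h import *
np.set_printoptions(precision=4,suppress=True)
inf=env.camera_info('top')
for p in [(171,230.3),(199,238.5),(194,257),(164.5,248.5)]: print(onplane(inf,*p,.104))
for p in [(163,213.5),(216,228),(201,272.5),(147.5,258)]: print('plate',onplane(inf,*p,.104))
w=env.camera_info('wrist');print(w,env.observe()['tcp_pos'])
E
```

```text
[0.5317 0.1703 0.104 ]
[0.5146 0.1142 0.104 ]
[0.4781 0.1237 0.104 ]
[0.4956 0.1825 0.104 ]
plate [0.5658 0.1871 0.104 ]
plate [0.5352 0.0804 0.104 ]
plate [0.4475 0.1095 0.104 ]
plate [0.4773 0.2159 0.104 ]
{'K': array([[325.1923,   0.    , 279.8592],
       [  0.    , 325.1923, 204.1576],
       [  0.    ,   0.    ,   1.    ]]), 'xyz': array([0.1343, 0.5635, 0.3844]), 'attitude': array([[ 0.3412, -0.9077, -0.2441],
       [ 0.94  ,  0.3291,  0.0903],
       [-0.0016, -0.2603,  0.9655]])} [0.1967 0.5397 0.2027]
```

```bash
python3 -m pendant '[[0,0,5,-6],[8,-12,6,-20],[16,-24,6,-35],[24,-35,6,-50],[32,-46,6,-57],[32,-46,6,-57],[32,-46,6,-57],[32,-46,6,-57],[32,-46,6,-57],[32,-46,6,-57],[32,-46,6,-57],[32,-46,6,-57]]' 100; python3 -m pendant '[[0,0,0,0],[0,0,0,0],[0,0,0,0],[0,0,0,0]]'
```

```text
time_s: 1.1
tcp_pos: [0.4587, 0.1622, 0.2611]
orientation: [[-0.224, 0.975, -0.0], [0.975, 0.224, 0.0], [0.0, -0.0, -1.0]]
ft_force: [1.2, 0.8, -0.7]
gripper_width: 0.0882
grip_force: 0.0
time_s: 1.43
tcp_pos: [0.4573, 0.1652, 0.261]
orientation: [[-0.226, 0.974, -0.001], [0.974, 0.226, 0.0], [0.001, -0.001, -1.0]]
ft_force: [0.0, 0.0, 0.2]
gripper_width: 0.0882
grip_force: 0.0
```

```bash
python3 -m pendant '[[2,-3,0,0],[4,-6,0,0],[6,-8,0,0],[6,-8,0,0],[6,-8,0,0],[6,-8,0,0],[6,-8,0,0]]'; python3 - <<'E'
from h import *
np.set_printoptions(precision=4,suppress=True)
inf,im=snap('wrist')
print(inf,env.observe()['tcp_pos'])
np.savez('w1.npz',im=im,K=inf['K'],xyz=inf['xyz'],attitude=inf['attitude'])
cv2.imwrite('pics/w1.png',cv2.resize(im,(800,600),interpolation=cv2.INTER_CUBIC)[:,:,::-1])
E
```

```text
time_s: 2.02
tcp_pos: [0.5172, 0.0858, 0.2612]
orientation: [[-0.227, 0.974, -0.0], [0.974, 0.227, 0.0], [0.0, -0.0, -1.0]]
ft_force: [0.0, 0.1, 0.3]
gripper_width: 0.0881
grip_force: 0.0
{'K': array([[325.1923,   0.    , 279.8592],
       [  0.    , 325.1923, 204.1576],
       [  0.    ,   0.    ,   1.    ]]), 'xyz': array([0.5022, 0.1514, 0.4429]), 'attitude': array([[ 0.9737, -0.2202, -0.0591],
       [ 0.228 ,  0.9401,  0.2533],
       [-0.0002, -0.2602,  0.9656]])} [0.5173 0.0857 0.2613]
```

View pics/w1.png

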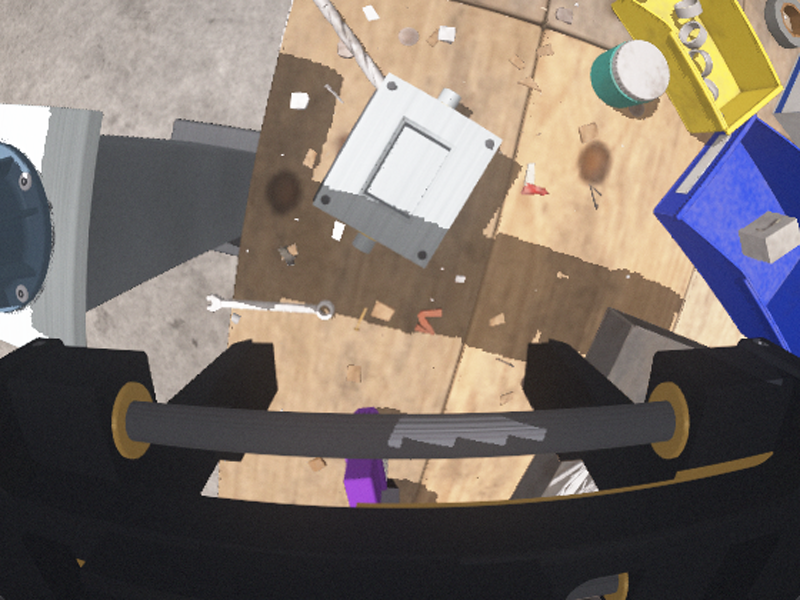

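The wrist view shows the housing mouth at about (410,165) in the enlarged picture. I enlarge the mouth to tell the hinge side.

```bash
python3 - <<'E'
from h import *
im=np.load('w1.npz')['im']
c=im[50:190,215:355][20:110,20:120,::-1]
cv2.imwrite('pics/w1c.png',cv2.resize(c,None,fx=6.5,fy=6.5,interpolation=cv2.INTER_CUBIC)) # origin (235,70)
E
```

```text
(no output)
```

View pics/w1c.png

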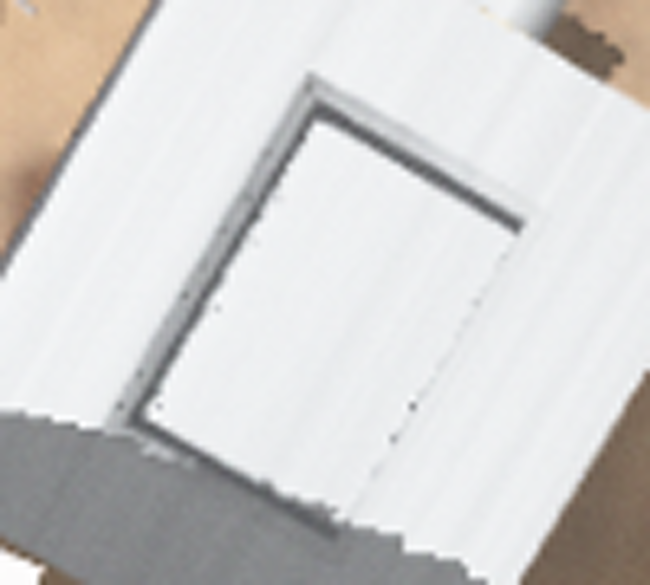

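```bash
python3 - <<'E'
from h import *
np.set_printoptions(precision=4,suppress=True)
d=np.load('w1.npz');f=lambda p,z:onplane(d,(p[0]+.5)/6.5-.5+235,(p[1]+.5)/6.5-.5+70,z,True)
P={k:f(v,.104) for k,v in dict(TL=(310,75),TR=(531,215),BL=(113,425),dr0=(520,235),dr1=(352,500),BR=(335,538)).items()}
for k in P:print(k,P[k])
n=lambda a:np.linalg.norm(a)
v=P['TL']-P['BL'];print('long',n(v),np.degrees(np.arctan2(v[1],v[0])));v=P['TR']-P['TL'];print('top',n(v),np.degrees(np.arctan2(v[1],v[0])))
v=P['dr0']-P['dr1'];print('dr',np.degrees(np.arctan2(v[1],v[0])))
# plate outline by rays of 4 screws (800x600 px -> orig)
S=[f2 for f2 in [(391,86),(490,144),(421,255),(325,200)]]
S=[onplane(d,(x+.5)*.7-.5,(y+.5)*.7-.5,.105,True) for x,y in S];print(np.array(S),np.mean(S,0))
for a in range(4):
  v=S[(a+1)%4]-S[a];print(n(v),np.degrees(np.arctan2(v[1],v[0])))
th=np.radians(-16.5);ex=np.array([np.cos(th),np.sin(th),0]);ey=np.array([-ex[1],ex[0],0])
o=np.mean(S,0)
for k in P:print(k,(P[k]-o)@ex*1e3,(P[k]-o)@ey*1e3)
E
```

```text
TL [0.4956 0.1901 0.104 ]
TR [0.5348 0.1765 0.104 ]
BL [0.4778 0.1283 0.104 ]
dr0 [0.5339 0.173  0.104 ]
dr1 [0.5178 0.1251 0.104 ]
BR [0.5166 0.1185 0.104 ]
long 0.0643280885795079 73.93582214670883
top 0.041480022238218006 -19.12965874810954
dr 71.444752231851
[[0.4819 0.2098 0.105 ]
 [0.5611 0.1857 0.105 ]
 [0.5316 0.0938 0.105 ]
 [0.4537 0.1179 0.105 ]] [0.5071 0.1518 0.105 ]
0.08283328616696176 -16.89233942376983
0.09656376962983511 -107.8047409137537
0.08150889884926733 162.78252401914426
0.09608922366193248 72.98127579207593
TL -21.869176183185726 33.49742103454738
TR 19.567165688850537 31.594313799840123
BL -21.37986727520125 -30.82880656419794
dr0 19.674248890856447 27.897874860220565
dr1 17.863762488537326 -22.55284730169855
BR 18.562011468821648 -29.24054063271882
```

The hinge is on the right (+world x) edge, since the other three sides show the chamfer and gap. So the housing x axis is at about -17° and rim ≈ (0.507, 0.151). Now look at the cartridge from the same relative pose.

```bash
python3 -m pendant '[[1,-4,1,0],[2,-8,2,0],[2.5,-12,2,0],[3,-16,2,0],[3.5,-20,2,0],[4,-24,2,0],[5,-28,2,0],[5,-32,2,0],[5.8,-36,2,0],[5.8,-36,2,0],[5.8,-36,2,0],[5.8,-36,2,0]]'; python3 -m pendant '[[0,0,0,0],[0,0,0,0],[0,0,0,0]]' ; python3 - <<'E'
from h import *
np.set_printoptions(precision=4,suppress=True)
inf,im=snap('wrist')
print(inf['xyz'],env.observe()['tcp_pos'])
np.savez('w2.npz',im=im,K=inf['K'],xyz=inf['xyz'],attitude=inf['attitude'])
K=np.array(inf['K'])
p=np.array(inf['attitude']).T@(np.array([.565,-.211,.124])-inf['xyz']);t=np.arctan2(np.hypot(p[0],p[1]),-p[2]);q=np.array([p[0],-p[1]])/np.hypot(p[0],p[1])*t*K[0,0]+K[:2,2];print(q)
x,y=(q-[60,45]).astype(int);print(x,y)
cv2.imwrite('pics/w2c.png',cv2.resize(im[max(y,0):y+90,x:x+120],None,fx=6.5,fy=6.5,interpolation=cv2.INTER_CUBIC)[:,:,::-1])
E
```

```text
time_s: 3.07
tcp_pos: [0.5762, -0.2745, 0.2811]
orientation: [[-0.225, 0.974, -0.0], [0.974, 0.225, 0.001], [0.001, -0.0, -1.0]]
ft_force: [-1.0, 0.0, 0.3]
gripper_width: 0.0882
grip_force: 0.0
time_s: 3.32
tcp_pos: [0.5765, -0.2743, 0.2819]
orientation: [[-0.226, 0.974, 0.001], [0.974, 0.226, -0.0], [-0.0, 0.001, -1.0]]
ft_force: [0.3, -0.4, -0.3]
gripper_width: 0.0881
grip_force: 0.0
[ 0.5613 -0.2086  0.4634] [ 0.5764 -0.2746  0.2818]
[282.6036 121.3267]
222 76
```

View pics/w2c.png

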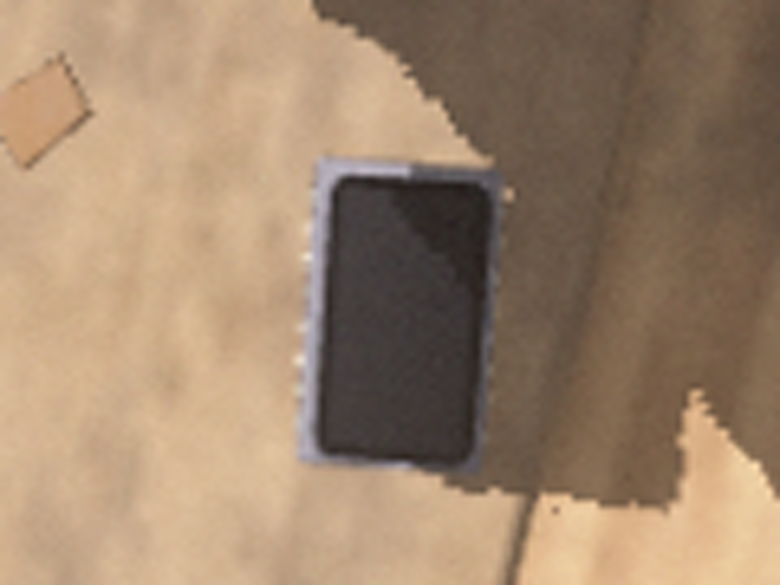

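The crop shows the black head centred at crop (405,318), edges straight: corners about (335,175), (498,180), (478,465), (315,458).

```bash
python3 - <<'E'
from h import *
np.set_printoptions(precision=4,suppress=True)
d=np.load('w2.npz');im=d['im'][76:166,222:342]
m=(im.max(2)<95)&(np.ptp(im.astype(int),axis=2)<22)
n,l,s,ce=cv2.connectedComponentsWithStats(cv2.morphologyEx(m.astype(np.uint8),cv2.MORPH_OPEN,np.ones((3,3))),connectivity=4)
k=1+s[1:,4].argmax();print(s[k],ce[k])
q=np.argwhere(l==k)[:,::-1]+[222,76]
w=np.array([onplane(d,*p,.124,True)[:2] for p in q]);r=cv2.minAreaRect((w*1e3).astype(np.float32));print(r,w.mean(0))
c=[onplane(d,(x+.5)/6.5-.5+222,(y+.5)/6.5-.5+76,.124,True) for x,y in [(335,175),(498,180),(478,465),(315,458)]]
c=np.array(c);print(c,c.mean(0))
for a in range(4):
  v=c[(a+1)%4]-c[a];print(np.linalg.norm(v),np.degrees(np.arctan2(v[1],v[0])))
E
```

```text
[  49   27   28   45 1127] [62.2848 48.7338]
((567.5529174804688, -214.0117950439453), (27.017995834350586, 46.41511917114258), 9.688729286193848) [ 0.5675 -0.2141]
[[ 0.551  -0.1941  0.124 ]
 [ 0.5763 -0.1889  0.124 ]
 [ 0.5839 -0.2343  0.124 ]
 [ 0.5582 -0.2391  0.124 ]] [ 0.5673 -0.2141  0.124 ]
0.025815087141254318 11.590832863681305
0.0460202897559805 -80.51479293492541
0.026177723434291835 -169.2626078932881
0.0456453890038865 99.01597480327416
```

```bash
python3 -m pendant '[[-0.9,6.06,0,-3],[-0.9,6.06,-4,-3],[-0.9,6.06,-8,-3],[-0.9,6.06,-12,-3],[-0.9,6.06,-16,-3],[-0.9,6.06,-18,-3],[-0.9,6.06,-19.5,-3],[-0.9,6.06,-19.8,-3],[-0.9,6.06,-19.8,-3],[-0.9,6.06,-19.8,-3]]' 100 && python3 -m pendant '[[0,0,0,0],[0,0,0,0],[0,0,0,0],[0,0,0,0],[0,0,0,0],[0,0,0,0],[0,0,0,0],[0,0,0,0],[0,0,0,0],[0,0,0,0]]' 10 40
```

```text
time_s: 4.2
tcp_pos: [0.5679, -0.2154, 0.0845]
orientation: [[-0.173, 0.985, 0.001], [0.985, 0.173, -0.001], [-0.001, 0.001, -1.0]]
ft_force: [-0.2, -0.3, -0.1]
gripper_width: 0.0881
grip_force: 0.0
time_s: 5.03
tcp_pos: [0.5671, -0.2153, 0.0832]
orientation: [[-0.173, 0.985, -0.0], [0.985, 0.173, 0.0], [0.0, -0.0, -1.0]]
ft_force: [-0.1, -0.1, 0.0]
gripper_width: 0.0255
grip_force: 40.0
```

```bash
python3 -m pendant '[[0,0,4,0],[0,0,8,0],[0,0,12,0],[0,0,16,0],[0,3,17,-4],[-0.5,6,17,-8],[-1,10,17,-12],[-2,14,17,-16],[-3,18,17,-20],[-4,22,17,-24],[-5,26,17,-27],[-6,30,17,-27]]' && python3 -m pendant '[[0,3,0,0],[0,6.5,0,0],[0,6.5,0,0],[0,6.5,0,0],[0,6.5,0,0],[0,6.5,-1,0]]'; python3 - <<'E'
from h import *
np.set_printoptions(precision=4,suppress=True)
snap('scene','s3.png');inf,im=snap('wrist','w3.png')
a=cv2.imread('pics/s3.png')[120:250,130:270];b=im[0:260,160:420,::-1]
c=np.hstack([cv2.resize(a,(400,372),interpolation=cv2.INTER_CUBIC),cv2.resize(b,(400,372),interpolation=cv2.INTER_CUBIC)])
cv2.imwrite('pics/c3.png',c);o=env.observe();print(o['tcp_pos'],o['ft_force'],o['torque'])
E
```

```text
time_s: 6.03
tcp_pos: [0.506, 0.0865, 0.253]
orientation: [[0.296, 0.955, -0.0], [0.955, -0.296, 0.0], [-0.0, -0.0, -1.0]]
ft_force: [0.9, -0.6, -2.5]
gripper_width: 0.0253
grip_force: 40.0
time_s: 6.53
tcp_pos: [0.5085, 0.1488, 0.2447]
orientation: [[0.294, 0.956, 0.003], [0.956, -0.294, -0.0], [0.001, 0.003, -1.0]]
ft_force: [1.6, 0.1, -1.1]
gripper_width: 0.025
grip_force: 40.0
[0.5063 0.1484 0.2412] [-0.1906 -0.4463 -1.9501] [-0.0847  0.1288  0.0282]
```

View pics/c3.png

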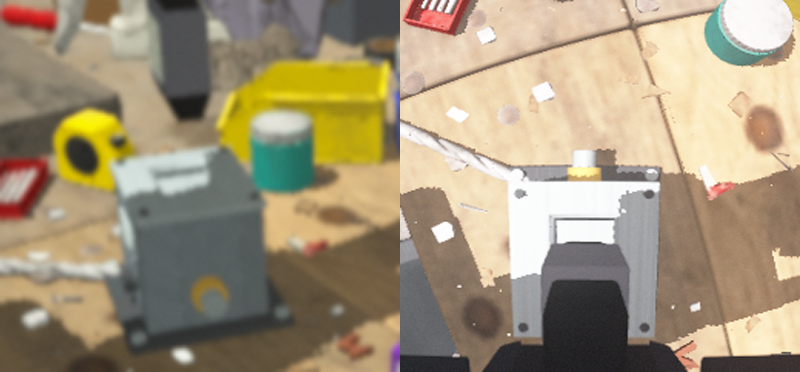

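The cartridge hangs squarely over the mouth in the wrist view. The four plate screws are visible (crop px (520,193), (650,193), (648,327), (523,328)), so I measure the housing a second time from them.

```bash
python3 - <<'E'
from h import *
np.set_printoptions(precision=4,suppress=True)
im=cv2.imread('pics/w3.png');g=cv2.cvtColor(im,cv2.COLOR_BGR2GRAY).astype(float);inf=env.camera_info('wrist')
S=[]
for x,y in [(520,193),(650,193),(648,327),(523,328)]:
    u,v=(x-400)*.65+160,y*.7-.0
    X,Y=int(u)-5,int(v)-5;w=g[Y:Y+11,X:X+11];wt=np.clip(np.percentile(w,55)-25-w,0,None)
    yy,xx=np.mgrid[:11,:11];c=(X+(wt*xx).sum()/wt.sum(),Y+(wt*yy).sum()/wt.sum());P=onplane(inf,*c,.105,True);S.append(P);print((u,v),c,P)
for a in range(4):
  d=S[(a+1)%4]-S[a];print(np.linalg.norm(d),np.degrees(np.arctan2(d[1],d[0])))
print(np.mean(S,0))
# scanline profile across mouth, near +y part
for v in (158,161,164): print(v,g[v,245:318].astype(int))
print(g[140:170,281].astype(int))
E
```

```text
(238.0, 135.1) (np.float64(237.93143100511074), np.float64(134.97572402044293)) [0.4819 0.2096 0.105 ]
(322.5, 135.1) (np.float64(321.3763693270736), np.float64(135.53521126760563)) [0.5596 0.1852 0.105 ]
(321.20000000000005, 228.89999999999998) (np.float64(318.7290996784566), np.float64(228.5056270096463)) [0.5315 0.0938 0.105 ]
(239.95, 229.6) (np.float64(239.58875091307524), np.float64(228.42074506939372)) [0.4527 0.118  0.105 ]
0.08147778347001694 -17.44894022799505
0.09564473484461376 -107.12117997203764
0.08235786898246718 162.93020289200877
0.09618872233668874 72.3538065269938
[0.5064 0.1517 0.105 ]
158 [251 252 252 251 252 252 252 252 252 251 250 240 196 191 207 161 138 235
 252 252 252 252 251 251 252 251 251 251 252 251 251 251 252 251 251 251
 251 250 249 250 250 250 251 251 251 250 251 250 250 250 250 250 251 200
 154 155 154 165 163 164 168 171 168 163 163 170 165 164 167 166 165 161
 160]
161 [251 251 252 251 252 252 252 252 252 251 250 241 215 209 203 158 167 241
 252 252 252 251 251 252 251 251 250 251 251 251 251 251 252 251 251 251
 251 250 249 249 250 250 251 251 251 250 251 250 250 250 250 250 250 244
 183 157 154 160 166 164 166 170 165 161 163 168 165 166 168 167 163 162
 160]
164 [252 252 252 251 252 252 252 252 252 251 250 241 214 211 198 159 130 234
 252 252 251 251 251 251 251 251 251 251 251 251 251 251 252 251 251 250
 250 250 250 249 250 250 251 251 251 250 250 250 250 250 250 250 251 203
 152 159 157 161 163 166 167 165 164 163 164 163 170 165 166 165 162 162
 161]
[251 251 251 251 251 251 251 251 251 247 240 241 144 110 245 251 251 250
 251 251 251 251 251 250 250 250 250 250 244  73]
```

```bash
python3 - <<'E'
from h import *
inf=env.camera_info('wrist');th=np.radians(-17.1);ex=np.array([np.cos(th),np.sin(th),0]);ey=np.array([-ex[1],ex[0],0]);o=np.array([.5067,.1517,0])
for p,z in [((256.3,161),.104),((259.5,161),.101),((281,149.3),.104),((281,151.5),.101)]:
    P=onplane(inf,*p,z,True)-o;print(z,P@ex*1e3,P@ey*1e3)
t=np.array([.5063,.1484,0])-o;print(t@ex*1e3,t@ey*1e3,env.observe()['tcp_pos'],env.observe()['orientation'])
E
```

```text
0.104 -23.045295165536075 22.009457239870002
0.101 -20.071812000898554 21.595076094700275
0.104 1.3378484387530851 33.578853392567844
0.101 1.3432933122298814 31.0909867542177
0.5880158673472063 -3.2717330789274284 [0.50634659 0.1484054  0.24124504] [[ 2.94935321e-01  9.55512508e-01 -3.00058383e-03]
 [ 9.55516367e-01 -2.94937799e-01 -4.09883318e-04]
 [-1.27663423e-03 -2.74621789e-03 -9.99995414e-01]]
```

```bash
python3 -m pendant '[[-0.04,0.26,-1.5,0],[-0.04,0.26,-3,0],[-0.04,0.26,-4.3,0],[-0.04,0.26,-4.3,0],[-0.04,0.26,-4.3,0],[-0.04,0.26,-4.3,0]]'; cat > st.py <<'E'
from h import *
ob=env.observe();th=np.radians(-17.1);ex=np.array([np.cos(th),np.sin(th),0]);ey=np.array([-ex[1],ex[0],0]);o=np.array([.5067,.1517,0])-.00055*ex+.00035*ey
O=ob['orientation'];c=ob['tcp_pos']+.0012*O[:,0]-o
F=ob['ft_force'];print('err mm x %.2f y %.2f | depth of foot below rim %.1f | Fx %.1f Fy %.1f Fz %.1f | yaw %.1f t'%(c@ex*1e3,c@ey*1e3,104-(c[2]*1e3-83),F@ex,F@ey,F[2],np.degrees(np.arctan2(O[1,1],O[0,1]))),ob['time_s'],ob['torque'].round(2) if hasattr(ob['torque'],'round') else ob['torque'],ob['gripper_width'])
E
python3 st.py
```

```text
time_s: 7.13
tcp_pos: [0.5073, 0.1517, 0.2009]
orientation: [[0.294, 0.956, 0.001], [0.956, -0.294, 0.0], [0.0, 0.001, -1.0]]
ft_force: [-0.5, 0.5, -1.5]
gripper_width: 0.025
grip_force: 40.0
err mm x 1.07 y 1.06 | depth of foot below rim -13.9 | Fx -0.6 Fy 0.4 Fz -1.5 | yaw -17.1 t 7.1333 [-0.06  0.13 -0.02] 0.024962845596349485
```

```bash
python3 -m pendant '[[-0.13,-0.07,0,0],[-0.13,-0.07,-0.4,0],[-0.13,-0.07,-0.8,0],[-0.13,-0.07,-1.2,0],[-0.13,-0.07,-1.6,0],[-0.13,-0.07,-2,0],[-0.13,-0.07,-2.2,0],[-0.13,-0.07,-2.2,0],[-0.13,-0.07,-2.2,0]]' >/dev/null; python3 st.py;  python3 -m pendant '[[0,0,-0.2,0],[0,0,-0.4,0],[0,0,-0.6,0],[0,0,-0.8,0],[0,0,-1,0],[0,0,-1,0]]' >/dev/null; python3 st.py
```

```text
err mm x -0.59 y 0.48 | depth of foot below rim 8.6 | Fx -0.9 Fy -1.0 Fz 0.9 | yaw -17.0 t 7.8833 [-0.05  0.27 -0.01] 0.02472676806336304
err mm x -0.64 y 0.42 | depth of foot below rim 18.9 | Fx -0.9 Fy -0.1 Fz 2.2 | yaw -17.0 t 8.3833 [-0.06  0.2  -0.01] 0.025589461080696287
```

```bash
python3 -m pendant '[[0.03,0,-0.2,0],[0.05,0,-0.4,0],[0.05,0,-0.6,0],[0.05,0,-0.8,0],[0.05,0,-1,0],[0.05,0,-1,0]]' >/dev/null; python3 st.py;  python3 -m pendant '[[0,0,-0.2,0],[0,0,-0.4,0],[0,0,-0.6,0],[0,0,-0.8,0],[0,0,-1,0],[0,0,-1,0]]' >/dev/null; python3 st.py;
```

```text
err mm x -0.70 y 0.43 | depth of foot below rim 29.5 | Fx -1.4 Fy -0.3 Fz 1.1 | yaw -17.0 t 8.8833 [0.1  0.37 0.06] 0.025170444407358102
err mm x -0.51 y 0.39 | depth of foot below rim 39.4 | Fx -1.4 Fy -0.2 Fz -1.0 | yaw -17.0 t 9.3833 [0.17 0.5  0.02] 0.025447727356148267
```

```bash
for k in 1; do python3 -m pendant '[[0,0,-0.2,0],[0,0,-0.4,0],[0,0,-0.6,0],[0,0,-0.8,0],[0,0,-0.8,0]]' >/dev/null; python3 st.py; done; python3 -m pendant '[[0,0,-0.2,0],[0,0,-0.4,0],[0,0,-0.6,0],[0,0,-0.6,0]]' >/dev/null; python3 st.py
```

```text
err mm x -0.48 y 0.40 | depth of foot below rim 47.4 | Fx -1.4 Fy 0.2 Fz -2.4 | yaw -17.0 t 9.8 [0.12 0.54 0.05] 0.02533372138319992
err mm x -0.41 y 0.52 | depth of foot below rim 53.1 | Fx -2.6 Fy -0.4 Fz -0.3 | yaw -17.0 t 10.1333 [0.14 0.77 0.05] 0.025160322163311724
```

```bash
python3 -m pendant '[[0,0,-0.1,0],[0,0,-0.2,0],[0,0,-0.2,0]]' >/dev/null; python3 st.py; python3 -m pendant '[[0,0,-0.1,0],[0,0,-0.2,0],[0,0,-0.2,0]]' >/dev/null; python3 st.py; python3 - <<'E'
from h import *
i,s=snap('scene');cv2.imwrite('pics/s4.png',cv2.resize(s[120:250,130:270],None,fx=4,fy=4,interpolation=cv2.INTER_CUBIC)[:,:,::-1])
E
```

```text
err mm x -0.29 y 0.58 | depth of foot below rim 54.9 | Fx -3.8 Fy 0.6 Fz 0.6 | yaw -17.0 t 10.3833 [0.2  0.93 0.07] 0.02531254920373548
err mm x -0.25 y 0.53 | depth of foot below rim 56.9 | Fx -2.4 Fy -0.1 Fz 0.6 | yaw -17.0 t 10.6333 [0.18 0.94 0.1 ] 0.025163393395769677
```

View pics/s4.png

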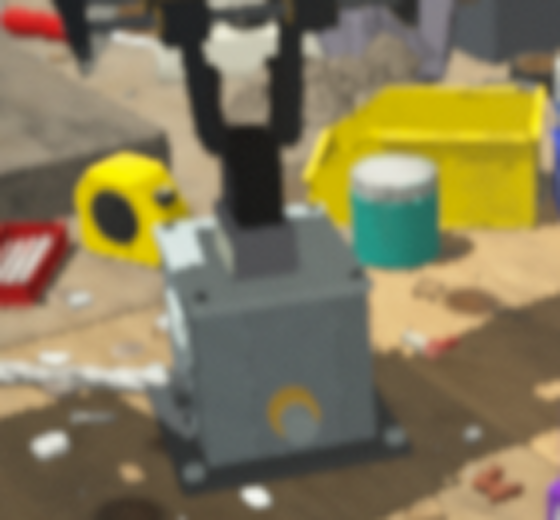

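The cartridge is upright, inside the mouth with about 2 cm of body above the plate. I go on in 1–2 mm steps, feeling for the stop.

```bash
python3 -m pendant '[[0,0,-0.1,0],[0,0,-0.2,0],[0,0,-0.2,0]]' >/dev/null; python3 st.py; python3 -m pendant '[[0,0,-0.1,0],[0,0,-0.15,0],[0,0,-0.15,0]]' >/dev/null; python3 st.py; 
```

```text
err mm x -0.27 y 0.50 | depth of foot below rim 59.0 | Fx -3.1 Fy 0.5 Fz 0.1 | yaw -17.0 t 10.9333 [0.17 0.86 0.1 ] 0.025241167763419406
err mm x -0.25 y 0.53 | depth of foot below rim 60.4 | Fx -2.0 Fy -0.4 Fz 0.9 | yaw -17.0 t 11.1833 [0.21 0.88 0.05] 0.0251990097406975
```

```bash
python3 -m pendant '[[0,0,-0.1,0],[0,0,-0.15,0],[0,0,-0.15,0]]' >/dev/null; python3 st.py; python3 -m pendant '[[0,0,-0.1,0],[0,0,-0.15,0],[0,0,-0.15,0]]' >/dev/null; python3 st.py
```

```text
err mm x -0.24 y 0.52 | depth of foot below rim 61.9 | Fx -3.2 Fy 0.3 Fz 1.0 | yaw -17.0 t 11.4333 [0.19 0.86 0.07] 0.02515614557348107
err mm x -0.23 y 0.52 | depth of foot below rim 63.4 | Fx -2.2 Fy -0.3 Fz -0.3 | yaw -17.0 t 11.6833 [0.22 0.84 0.04] 0.025021452348737788
```

```bash
python3 -m pendant '[[0,0,-0.1,0],[0,0,-0.15,0],[0,0,-0.15,0]]' >/dev/null; python3 st.py; python3 -m pendant '[[0,0,-0.1,0],[0,0,-0.1,0]]' >/dev/null; python3 st.py
```

```text
err mm x -0.23 y 0.51 | depth of foot below rim 64.9 | Fx -2.7 Fy 0.2 Fz 0.4 | yaw -17.0 t 11.9333 [0.19 0.91 0.07] 0.025024687035323102
err mm x -0.23 y 0.52 | depth of foot below rim 65.9 | Fx -3.0 Fy -0.3 Fz 1.1 | yaw -17.0 t 12.1 [0.13 0.9  0.15] 0.025318742323958202
```

```bash
python3 -m pendant '[[0,0,-0.1,0],[0,0,-0.1,0]]' >/dev/null; python3 st.py; python3 -m pendant '[[0,0,-0.1,0],[0,0,-0.1,0]]' >/dev/null; python3 st.py
```

```text
err mm x -0.22 y 0.54 | depth of foot below rim 66.9 | Fx -3.7 Fy -0.5 Fz -0.2 | yaw -17.0 t 12.2667 [0.19 0.88 0.06] 0.024935432385316966
err mm x -0.27 y 0.52 | depth of foot below rim 68.0 | Fx -2.8 Fy 0.6 Fz -0.5 | yaw -17.0 t 12.4333 [0.15 0.87 0.06] 0.025279257074057
```

```bash
python3 -m pendant '[[0,0,-0.1,0],[0,0,-0.1,0]]' >/dev/null; python3 st.py; python3 -m pendant '[[0,0,-0.1,0],[0,0,-0.1,0]]' >/dev/null; python3 st.py
```

```text
err mm x -0.21 y 0.50 | depth of foot below rim 68.9 | Fx -3.2 Fy -0.6 Fz 0.3 | yaw -17.0 t 12.6 [0.17 0.84 0.03] 0.025118454804396024
err mm x -0.24 y 0.53 | depth of foot below rim 69.9 | Fx -4.2 Fy -0.1 Fz 0.4 | yaw -17.0 t 12.7667 [0.22 0.83 0.1 ] 0.02531893061885037
```

```bash
python3 -m pendant '[[0,0,-0.1,0],[0,0,-0.1,0]]' >/dev/null; python3 st.py; python3 -m pendant '[[0,0,-0.05,0],[0,0,-0.05,0]]' >/dev/null; python3 st.py
```

```text
err mm x 0.24 y 0.78 | depth of foot below rim 70.0 | Fx -3.9 Fy 0.3 Fz 5.7 | yaw -17.0 t 12.9333 [0.25 1.21 0.08] 0.025167901991293935
err mm x 0.43 y 0.90 | depth of foot below rim 70.0 | Fx -4.9 Fy -0.1 Fz 8.5 | yaw -17.0 t 13.1 [0.26 1.38 0.1 ] 0.025065051061325436
```

```bash
python3 -m pendant '[[0,0,-0.05,0],[0,0,-0.1,0],[0,0,-0.1,0]]' >/dev/null; python3 st.py
```

```text
err mm x 0.86 y 1.11 | depth of foot below rim 70.1 | Fx -7.0 Fy -0.9 Fz 12.8 | yaw -17.0 t 13.35 [0.23 1.74 0.03] 0.025193144303251747
```

```bash
python3 -m pendant '[[0,0,0.1,0],[0,0,0.1,0]]' >/dev/null; python3 st.py; python3 -m pendant '[[0,0,0,0],[0,0,0,0],[0,0,0,0],[0,0,0,0],[0,0,0,0],[0,0,0,0]]' 80 >/dev/null; python3 st.py; python3 -m pendant '[[0,0,1,0],[0,0,4,0],[0,0,7,0],[0,0,10,0],[0,0,14,0],[0,-3,14,0],[0,-6.5,14,0],[0,-6.5,14,0],[0,-6.5,14,0],[0,-6.5,14,0],[0,-6.5,14,0]]'; python3 - <<'E'
from h import *
i,s=snap('scene');_,w=snap('wrist')
a=cv2.resize(s[120:250,130:270],(400,372),interpolation=cv2.INTER_CUBIC);b=cv2.resize(w[40:226,180:380],(400,372),interpolation=cv2.INTER_CUBIC)
cv2.imwrite('pics/c5.png',np.hstack([a,b])[:,:,::-1])
inf=env.camera_info('wrist');np.savez('w5.npz',im=w,K=inf['K'],xyz=inf['xyz'],attitude=inf['attitude'])
E
```

```text
err mm x 0.35 y 0.94 | depth of foot below rim 70.1 | Fx -4.7 Fy -0.0 Fz 8.1 | yaw -17.0 t 13.5167 [0.27 1.31 0.05] 0.024904676021155654
err mm x 0.03 y 0.52 | depth of foot below rim 71.3 | Fx -0.5 Fy 0.4 Fz -0.5 | yaw -17.0 t 14.0167 [-0.07  0.07  0.02] 0.0630098769667941
time_s: 14.93
tcp_pos: [0.5058, 0.0874, 0.2558]
orientation: [[0.292, 0.956, -0.0], [0.956, -0.292, 0.0], [0.0, -0.0, -1.0]]
ft_force: [0.4, 0.5, -0.1]
gripper_width: 0.0708
grip_force: 0.0
```

View pics/c5.png

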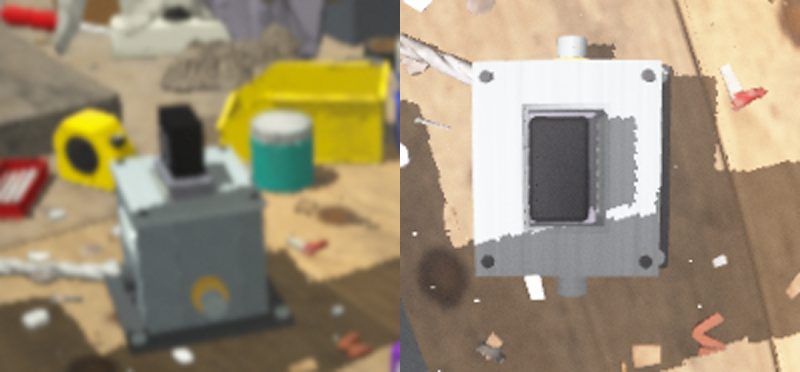

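The cartridge stands in the mouth with the gripper clear. I check that it is upright from the head top centre (crop (559,168)) and its edges.

```bash
python3 - <<'E'
from h import *
d=np.load('w5.npz');th=np.radians(-17.1);ex=np.array([np.cos(th),np.sin(th),0]);ey=np.array([-ex[1],ex[0],0]);o=np.array([.5067,.1517,0])-.00055*ex+.00035*ey
im=d['im'];X0,Y0=242,90;r=im[Y0:Y0+68,X0:X0+38]
m=(r.max(2)<85).astype(np.uint8);m=cv2.morphologyEx(m,cv2.MORPH_OPEN,np.ones((3,3)))
n,l,s,ce=cv2.connectedComponentsWithStats(m,connectivity=4);k=1+s[1:,4].argmax();q=np.argwhere(l==k)[:,::-1]+[X0,Y0]
for z in(.156,.158,.160):
  w=np.array([onplane(d,*p,z,True)-o for p in q]);L=np.c_[w@ex,w@ey]*1e3;print(z,cv2.minAreaRect(L.astype(np.float32)),L.mean(0))
g=im.max(2)
for v in (105,120,135): print(v,g[v,236:290])
for v,u in [(124,245),(124,279)]: pass
# body top at z=.114: left/right edges from profile for u
for u in (244,246,277,279):
  P=onplane(d,u,124,.114,True)-o;print(u,P@ex*1e3)
E
```

```text
0.156 ((0.7014923095703125, 0.1844024658203125), (44.2426872253418, 25.14552879333496), 89.82951354980469) [ 5.28841003 -5.4619256 ]
0.158 ((0.8265676498413086, 0.221588134765625), (43.92805099487305, 24.966707229614258), 89.82952880859375) [ 5.38087164 -5.38457938]
0.16 ((0.9516506195068359, 0.2587871551513672), (43.613426208496094, 24.787885665893555), 89.82952117919922) [ 5.47333325 -5.30723315]
105 [249 248 247 246 241 185 194 191 140  76  86  87  90  93  87  89  89  91
  90  89  91  88  87  89  86  87  86  86  87  87  82  84  83  85  84  80
  72  68  91 121 120 121 119 128 133 129 139 143 142 155 156 158 157 158]
120 [249 248 248 247 239 209 188 179 114  74  84  88  87  92  88  88  87  87
  86  85  85  82  83  83  77  80  81  79  79  85  79  77  76  77  79  73
  68  61  91 117 119 113 144 141 129 128 137 144 143 150 156 158 159 159]
135 [250 249 248 247 245 210 192 189 124  71  76  86  86  89  88  87  86  86
  81  85  82  81  81  81  80  79  80  79  80  75  78  77  78  72  75  67
  64  58  77 109 112 110 125 128 127 131 138 138 143 150 151 152 154 158]
244 -17.22594714923247
246 -15.235547082419217
277 15.389611535591422
279 17.357851904925166
```

```bash
python3 -c "
from rig import env
print(env.hand_in())"
```

```text
the job is handed in; nothing more can be done
None
```

The job is handed in: the cartridge stands upright in the housing past the flap, home on the stop felt about 70 mm below the rim. I pressed with about 14 N at most, and the gripper is clear after about 15 s. I never moved the arm near the coupler or spanner, but I took no closing picture of them.

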